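# Line up the crucibles on the furnace loading rail

## Task

Line up the four loose graphite crucibles on the blue loading rail in order of height, one standing upright in the middle of each white disc. The tallest goes on the disc next to the upright stop post, and they get shorter from there, with the smallest on the disc farthest from the post.

Things in the scene. Friction and masses are not known exactly. Their poses are not given: they have to be found in the camera images.
- crucible_a_mid (a point): Tallest of the four loose dark-grey graphite crucibles: an open round cup, 68 mm tall, 52 mm across the rim, narrowing evenly to 48 mm at the foot, wall 4 mm, 100 g nominal. This point is on its axis, half-way up (34 mm above its underside); z points up out of its mouth. It starts upright on the bench (z = 0).
- crucible_b_mid (a point): Second tallest of the four loose dark-grey graphite crucibles: an open round cup, 56 mm tall, 44 mm across the rim, narrowing evenly to 40 mm at the foot, wall 4 mm, 65 g nominal. This point is on its axis, half-way up (28 mm above its underside); z points up out of its mouth. It starts upright on the bench (z = 0).
- crucible_c_mid (a point): Third tallest of the four loose dark-grey graphite crucibles: an open round cup, 44 mm tall, 36 mm across the rim, narrowing evenly to 33 mm at the foot, wall 4 mm, 40 g nominal. This point is on its axis, half-way up (22 mm above its underside); z points up out of its mouth. It starts upright on the bench (z = 0).
- crucible_d_mid (a point): Smallest of the four loose dark-grey graphite crucibles: an open round cup, 32 mm tall, 28 mm across the rim, narrowing evenly to 26 mm at the foot, wall 4 mm, 25 g nominal. This point is on its axis, half-way up (16 mm above its underside); z points up out of its mouth. It starts upright on the bench (z = 0).
- seat_1: One of four identical fixed white ceramic discs, 52 mm across and 4 mm thick, in a straight row 80 mm apart on the blue loading rail (a fixed bar 60 mm wide, 430 mm long, its top 18 mm above the bench). Flat, without a rim. Origin: centre of its underside, so a crucible's foot rests 4 mm above it, 22 mm above the bench. Which of the four places along the row this disc has differs from start to start.
- seat_2: One of four identical fixed white ceramic discs, 52 mm across and 4 mm thick, in a straight row 80 mm apart on the blue loading rail (a fixed bar 60 mm wide, 430 mm long, its top 18 mm above the bench). Flat, without a rim. Origin: centre of its underside, so a crucible's foot rests 4 mm above it, 22 mm above the bench. Which of the four places along the row this disc has differs from start to start.
- seat_3: One of four identical fixed white ceramic discs, 52 mm across and 4 mm thick, in a straight row 80 mm apart on the blue loading rail (a fixed bar 60 mm wide, 430 mm long, its top 18 mm above the bench). Flat, without a rim. Origin: centre of its underside, so a crucible's foot rests 4 mm above it, 22 mm above the bench. Which of the four places along the row this disc has differs from start to start.
- seat_4: One of four identical fixed white ceramic discs, 52 mm across and 4 mm thick, in a straight row 80 mm apart on the blue loading rail (a fixed bar 60 mm wide, 430 mm long, its top 18 mm above the bench). Flat, without a rim. Origin: centre of its underside, so a crucible's foot rests 4 mm above it, 22 mm above the bench. Which of the four places along the row this disc has differs from start to start.
- stop_post: Fixed upright steel post with a black cap, 24 mm across the cap and 53 mm tall, standing on one end of the blue rail in line with the seats, 70 mm from the centre of the nearest seat. Which end differs from start to start (the other end has only a flat screw head). Origin: centre of its underside, 18 mm above the bench.
Not all that is in view belongs to the job. What is shaped like the part that bears crucible_a_mid but yellow is not meant.

How it is judged:
By the outcome, as a careful person would: the job done as asked, in the order asked, and still so for the second after the job is handed in, with the robot touching nothing.
It also fails if it takes over 112 s, if anything falls off the work surface, if the arm or the gripper's body presses on something with over 40 N, if the wrist force passes 120 N, or if a joint passes its speed limit or range.

## Robot

A 7-joint arm with a two-finger parallel gripper is mounted at the origin on the work surface. World frame = base frame: x ahead of the robot, y to its left, z up, the work surface at z = 0. Lengths are in m, angles in rad, forces in N, time in s.
With the tool pointing down it reaches from about 0.4 to 0.9 m from the base axis. Payload 5.5 kg.
Tool frame: the origin (TCP) lies midway between the tips of the shut fingers; the grasp point (between the pads) lies behind it (ctrl.grip_point_offset is the z of the grasp point in the tool frame, in m); z points along the fingers, y is the line along which they close (so a half turn about z gives the same grasp; the last joint's range is limited). The gripper opens to 92 mm and grips with 3 to 60 N. Pads are 19 mm wide; open, the fingers measure 130 mm over their backs; the gripper's body (75 mm by 190 mm) begins 47 mm behind the grasp point.
Start: joints at [1.601, 0.501, -0.427, 1.55, 0.221, 1.138, -0.21], TCP at [0.15, -0.632, 0.227] pointing down, gripper open.
Joint ranges: [-2.88, 2.88], [-0.31, 2.03], [-1.54, 1.56], [0.2, 2.42], [-1.41, 4.55], [0.19, 2.02], [-2.57, 2.57]. Speed limits (rad/s): [2.57, 2.57, 3.14, 3.14, 3.14, 3.14, 3.14].

## Interface

Orientations are given as a rotation vector (axis times angle).
In Python, from station import ctrl, cams, finish_job gives the robot as it stands.
- The arm moves only by the shell command python3 -m crank 'ROWS' [OPENING] [FORCE]. ROWS is JSON, a list of rows, each a list of 4 numbers: the shift along the tool's x, y, z in m, then the turn about the tool's z in degrees. In form: [[dx, dy, dz, yaw], ...]. A call has 1 to 8 rows; each row shifts and turns the commanded pose from where the row before left it, along the tool's axes as they then stand; what a row does not reach is not made up. A row lasts 1/12 s, in which the tool goes at most 41.7 mm and 7.16 degrees, less where a joint would pass 70% of its speed; a pose out of reach is approached as far as the arm can. A call is refused whole if a number of a shift passes 0.0417 or a number of a turn 7.16, either way. A call with a gripper value outside its range is refused whole. OPENING is the closure, from 0 (fully open) to 1 (shut), set as the call begins (- or left out, the last holds). The fingers move at their own pace and stop on an object; FORCE is the grip in N (left out, the last holds). Time passes only in rows, so rows that do not move let the fingers close. It gives the time, the measured TCP pose, the force, the opening and the grip force at its end, in the units of the state.
- ctrl.observe(): the state, without advancing time (a new reading comes with each control period).
- cams.capture(name): name is "side" or "top" or "wrist"; returns a dict with "img" (420x560x3 uint8, blue, green, red), "fovy" (degrees; the focal length in pixels is half the picture's height over the tangent of half this angle, whatever the lens; pixels are square), "cx", "cy" (the principal point, pixels), "R" (3x3) and "t" (3): a world point X has camera coordinates R X + t; the wrist camera has in their place "tool_from_camera" (4x4, takes a point from camera to tool coordinates, whose origin is the TCP and whose axes are the flange's). Camera axes: x right, y down, z forward; pixel columns grow to the right and rows downward; lengths in m; the calibration is good to about 2 mm. A picture is of the moment at which its call begins: read the wrist's pose just before it. There is no depth.
- finish_job(): hands the job in; it is judged then, once.
The state is a dict: "clock": time; "joint_pos": joint angles; "joint_velocities": joint speeds; "joint_efforts": joint torques, N m; "tool_pos": TCP position; "orientation": TCP orientation; "wrist_force": force on the tool from outside, world axes, zero at the start; "torque": the same for the moment, N m; "finger_gap": finger opening in m; "grasp_force": force on a finger pad.
Only numpy, scipy, OpenCV 4.12 (cv2) and the standard library are available. Lean on these libraries where they do the work, as an engineer would, in place of code of your own. Each camera call takes 0.05 s, during which the arm holds its last target. There are 200 camera calls.

## Working session

There is one attempt and no reset: what is moved stays moved. The work goes in short steps, Python scripts to look and compute and a shell command to move; the robot and the scene stay as the last step left them, time stands still between calls to the robot, and variables do not carry over. Pictures are saved under pics/ and viewed, at most 14 in all, crops included, and the job is handed in when it is done.

```bash
ls; mkdir -p pics; python3 - <<'E'
from station import ctrl,cams
import cv2,numpy as np
s=ctrl.observe();print(s, ctrl.grip_point_offset)
for n in("top","side"):
    c=cams.capture(n);cv2.imwrite(f"pics/{n}0.png",c["img"]);print(n,c["fovy"],c["cx"],c["cy"],c["R"],c["t"], [k for k in c])
E
```

```text
pics
{'clock': 0.0, 'joint_pos': array([ 1.60119878,  0.50180287, -0.42677179,  1.5514762 ,  0.22081649,
        1.13831192, -0.21032424]), 'joint_velocities': array([ 2.73354234e-04,  1.11516184e-03, -5.69673946e-05,  1.24515440e-03,
        2.07322412e-04, -1.68517294e-03,  1.13726639e-03]), 'joint_efforts': array([ 3.91148360e-04, -5.66602957e+01, -5.81527904e+00, -2.79116678e+01,
       -6.83608116e-02,  3.10182245e-02,  1.65987481e-04]), 'tool_pos': array([ 0.14972858, -0.63178437,  0.22569395]), 'orientation': array([-3.11841281e+00, -3.64668318e-01,  3.14371446e-04]), 'wrist_force': array([-0.15137121, -0.31994427,  1.18107162]), 'torque': array([-0.02490104,  0.03150387,  0.0515748 ]), 'grasp_force': 0.0, 'finger_gap': 0.09188054760264026} -0.0188
top 48.62452513191643 275.7273915628376 210.48098808646927 [[-0.00544559 -0.99995189  0.00815809]
 [-0.99195208  0.00436966 -0.12653847]
 [ 0.12649673 -0.00878151 -0.99192815]] [0.00160285 0.50571419 1.08666375] ['img', 'fovy', 'cx', 'cy', 'R', 't']
side 48.748389164261674 292.1276275043562 203.58182206472983 [[-0.92635177 -0.37665454  0.00193953]
 [-0.2930176   0.71739876 -0.63204407]
 [ 0.23667085 -0.58606346 -0.77493002]] [0.47521608 0.1703222  0.79552595] ['img', 'fovy', 'cx', 'cy', 'R', 't']
```

View pics/top0.png

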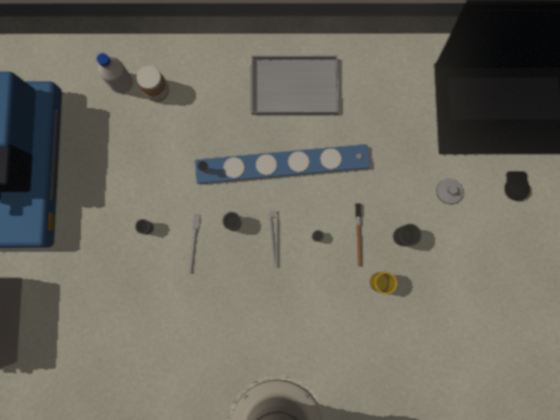

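View pics/side0.png

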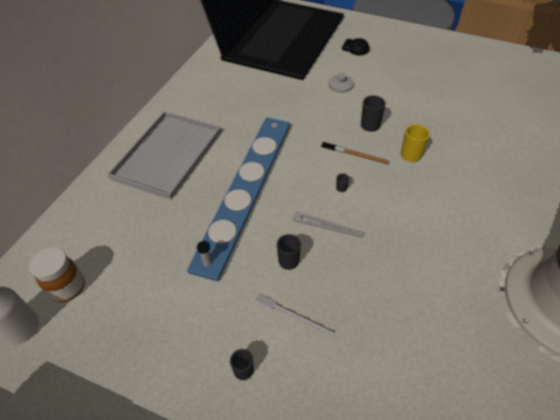

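The loose dark cups in the top view are at (407,235), (232,221), (145,227) and (318,236). Things that could be confused with them are the yellow cup (384,283), the black object (517,185), the lid (450,190), the post cap (203,166), the screw head (360,156) and the bottles at (112,72)/(152,82). The discs are at (234,167), (266,164), (298,161) and (330,158), and the post is on the left. Next, a close crop to check.

```bash
python3 - <<'E'
import cv2,numpy as np
t=cv2.imread("pics/top0.png")
def crop(x0,y0,x1,y1,s,g=1.8):
    c=cv2.resize(t[y0:y1,x0:x1],None,fx=s,fy=s,interpolation=cv2.INTER_CUBIC)
    return np.clip(255*(c/255.)**(1/g),0,255).astype(np.uint8)
ps=[crop(x-24,y-24,x+25,y+25,8) for x,y in[(407,235),(232,221),(145,227),(318,236)]]
a=np.vstack([np.hstack(ps[:2]),np.hstack(ps[2:])])
a=cv2.resize(a,(600,600));cv2.imwrite("pics/cups.png",a)
cv2.imwrite("pics/rail.png",crop(190,135,380,195,4.2))
E
```

```text
(no output)
```

View pics/cups.png

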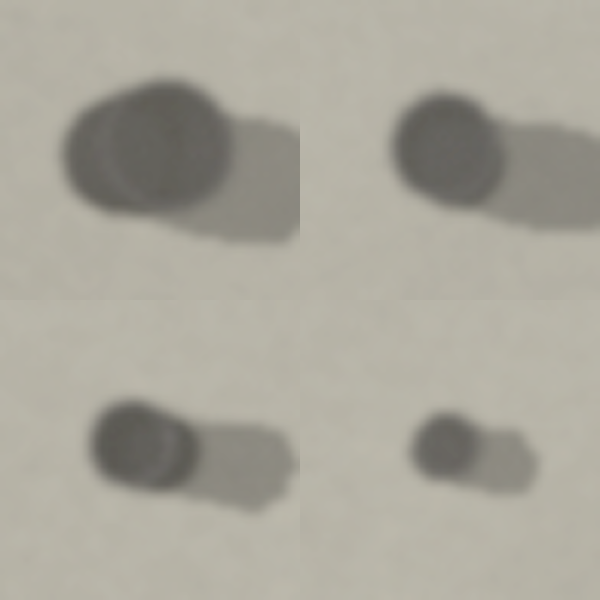

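View pics/rail.png

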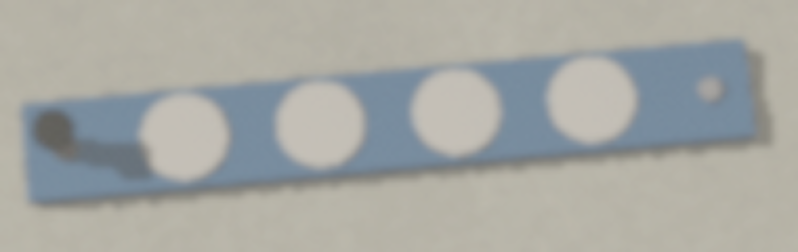

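The crops confirm the choice: a is top left (rim ~49 mm), b top right (~40), c bottom left (~31) and d bottom right (~25). The post is left of the disc at rail-crop (184,136), and the other discs are at (320,124), (456,112) and (592,99).

```bash
cat > h.py <<'E'
from station import ctrl,cams
import cv2,numpy as np
from scipy.spatial.transform import Rotation as Ro
def ray(c,u,v,z,R,t):
    f=210/np.tan(np.radians(c["fovy"]/2)); d=R.T@np.array([(u-c["cx"])/f,(v-c["cy"])/f,1]); o=-R.T@t
    return o+d*(z-o[2])/d[2]
def go(x,y,z,yv=None):
    s=ctrl.observe(); R=Ro.from_rotvec(s["orientation"]).as_matrix()
    d=R.T@(np.array([x,y,z])-s["tool_pos"]); print("t %.2f tcp"%s["clock"],s["tool_pos"].round(4),"tool delta",d.round(4))
    if yv is not None:
        q=R.T@np.array([*yv,0]); a=np.degrees(np.arctan2(-q[0],q[1])); a=(a+90)%180-90; print("yaw deg",a.round(2))
        r=Ro.from_euler("z",a,degrees=True).as_matrix(); print("delta after yaw",(r.T@d).round(4))
E
python3 - <<'E'
from h import *
c=cams.capture("top")
P=lambda u,v,z:ray(c,u,v,z,c["R"],c["t"])
for n,u,v,z in[("a",166,145,.068),("b",440,143,.056),("c",132,445,.044),("d",445,446,.032)]:
    o={"a":(383,211,0,0),"b":(208,197,300,0),"c":(121,203,0,300),"d":(294,212,300,300)}[n]
    print(n,P(o[0]+(u-o[2])/6.122-.4,o[1]+(v-o[3])/6.122-.4,z).round(4))
S=np.array([P(190+u/4.2-.4,135+v/4.2-.4,.022) for u,v in[(184,136),(320,124),(456,112),(592,99)]])
print(S.round(4),np.linalg.norm(np.diff(S,axis=0),axis=1)); d=(S[3]-S[0])[:2];d/=np.linalg.norm(d);n=[-d[1],d[0]];print("rail",d,"n",n)
print(Ro.from_rotvec(ctrl.observe()["orientation"]).as_matrix().round(3)); w=cams.capture("wrist");print(w["tool_from_camera"],w["fovy"],w["cx"],w["cy"])
E
```

```text
a [ 0.4441 -0.311   0.068 ]
b [0.4807 0.1057 0.056 ]
c [0.4679 0.3153 0.044 ]
d [ 0.4451 -0.1     0.032 ]
[[ 0.6152  0.1024  0.022 ]
 [ 0.6221  0.0228  0.022 ]
 [ 0.629  -0.0569  0.022 ]
 [ 0.6365 -0.1369  0.022 ]] [0.0798416  0.08006135 0.0803482 ]
rail [ 0.08867519 -0.9960606 ] n [np.float64(0.9960605960901894), np.float64(0.08867518771593706)]
[[ 0.973  0.231 -0.   ]
 [ 0.231 -0.973  0.001]
 [ 0.    -0.001 -1.   ]]
[[-4.48370772e-04 -9.51506056e-01 -3.07629686e-01  8.50824529e-02]
 [ 9.99999695e-01 -6.23200697e-04  4.70073628e-04  1.65651097e-04]
 [-6.38992939e-04 -3.07629381e-01  9.51506046e-01 -1.58053799e-01]
 [ 0.00000000e+00  0.00000000e+00  0.00000000e+00  1.00000000e+00]] 70.99709041688305 277.96597733532815 208.64705047894108
```

```bash
python3 -c "
from h import *
go(.444,-.311,.13,(.996,.0887))"
```

```text
t 0.20 tcp [ 0.1498 -0.6321  0.2261] tool delta [ 0.3603 -0.2444  0.0964]
yaw deg -81.75
delta after yaw [0.2936 0.3215 0.0964]
```

```bash
r='[0,0,0.008,-6.81]'; python3 -m crank '[[0,0,0.008,-6.81],[0,0,0.008,-6.81],[0,0,0.008,-6.81],[0,0,0.008,-6.81],[0,0,0.008,-6.81],[0,0,0.008,-6.81]]' 0 20
python3 -m crank '[[0,0,0.008,-6.81],[0,0,0.008,-6.81],[0,0,0.008,-6.81],[0,0,0.008,-6.81],[0,0,0.008,-6.81],[0,0,0.008,-6.81]]'
python3 -m crank '[[0.0245,0.0268,0,0],[0.0245,0.0268,0,0],[0.0245,0.0268,0,0],[0.0245,0.0268,0,0],[0.0245,0.0268,0,0],[0.0245,0.0268,0,0]]'
python3 -m crank '[[0.0245,0.0268,0,0],[0.0245,0.0268,0,0],[0.0245,0.0268,0,0],[0.0245,0.0268,0,0],[0.0245,0.0268,0,0],[0.0245,0.0268,0,0],[0,0,0,0]]'
cat >> h.py <<'E'
def look(name,x0=0,y0=0,x1=560,y1=420,s=1,pts=()):
    st=ctrl.observe(); w=cams.capture("wrist"); T=np.eye(4);T[:3,:3]=Ro.from_rotvec(st["orientation"]).as_matrix();T[:3,3]=st["tool_pos"]
    M=np.linalg.inv(T@w["tool_from_camera"]); np.savez("wcam.npz",R=M[:3,:3],t=M[:3,3],fovy=w["fovy"],cx=w["cx"],cy=w["cy"])
    im=w["img"].copy(); f=210/np.tan(np.radians(w["fovy"]/2))
    im=np.clip(255*(im/255.)**.6,0,255).astype(np.uint8)[y0:y1,x0:x1]
    im=cv2.resize(im,None,fx=s,fy=s,interpolation=cv2.INTER_CUBIC)
    for p,r in pts: # draw expected circles
        q=[M[:3,:3]@(np.array(p)+r*np.array([np.cos(a),np.sin(a),0]))+M[:3,3] for a in np.linspace(0,6.28,40)]
        uv=np.array([[(f*k[0]/k[2]+w["cx"]-x0)*s,(f*k[1]/k[2]+w["cy"]-y0)*s] for k in q]); cv2.polylines(im,[uv.round().astype(int)],True,(0,0,255),1)
    cv2.imwrite(f"pics/{name}.png",im)
def wp(u,v,z):
    c=np.load("wcam.npz"); return ray({k:float(c[k]) for k in("fovy","cx","cy")},u,v,z,c["R"],c["t"])
E
python3 -c "
from h import *
go(.444,-.311,.13,(.996,.0887)); print(ctrl.observe()['joint_pos'].round(2))
look('w1',pts=[((.444,-.311,.068),.026),((.444,-.311,0),.024)])"
```

```text
clock: 0.7
tool_pos: [0.1499, -0.6323, 0.1781]
orientation: [-2.792, -1.439, -0.0]
wrist_force: [1.4, 0.6, 0.1]
finger_gap: 0.0918
grasp_force: 0.0
clock: 1.2
tool_pos: [0.1498, -0.6323, 0.1301]
orientation: [-2.114, -2.323, -0.0]
wrist_force: [-0.1, 0.4, 0.2]
finger_gap: 0.0918
grasp_force: 0.0
clock: 1.7
tool_pos: [0.2979, -0.4705, 0.1307]
orientation: [-2.122, -2.317, 0.0]
wrist_force: [0.4, 0.1, 0.8]
finger_gap: 0.0919
grasp_force: 0.0
clock: 2.28
tool_pos: [0.4507, -0.3033, 0.1318]
orientation: [2.107, 2.327, 0.009]
wrist_force: [1.3, 1.0, -0.0]
finger_gap: 0.0918
grasp_force: 0.0
t 2.28 tcp [ 0.4507 -0.3033  0.1318] tool delta [-0.007  -0.0074  0.0018]
yaw deg 0.59
delta after yaw [-0.0071 -0.0073  0.0018]
[ 1.17  0.52 -0.8   1.9   0.46  0.91  0.26]
```

View pics/w1.png

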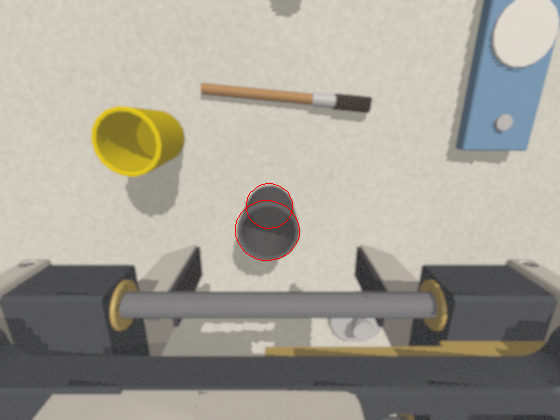

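The projected rim and foot circles sit on crucible a at (268,230), so the position is good to about 1–2 mm. Descend and grip.

```bash
python3 -m crank '[[0,0,0,0]]'; python3 -c "
from h import *
go(.444,-.311,.026,(.996,.0887))"
```

```text
clock: 2.42
tool_pos: [0.4448, -0.3105, 0.1306]
orientation: [-2.118, -2.32, 0.0]
wrist_force: [-0.6, -0.4, -0.2]
finger_gap: 0.0914
grasp_force: 0.0
t 2.42 tcp [ 0.4448 -0.3105  0.1306] tool delta [-0.0004 -0.0008  0.1046]
yaw deg 0.11
delta after yaw [-0.0004 -0.0008  0.1046]
```

```bash
python3 -m crank '[[0,0,0.026,0],[0,0,0.026,0],[0,0,0.026,0],[0,0,0.026,0],[0,0,0,0],[0,0,0,0]]'; python3 -m crank '[[0,0,0,0],[0,0,0,0],[0,0,0,0],[0,0,0,0],[0,0,0,0],[0,0,0,0],[0,0,0,0]]' 1 20; python3 -m crank '[[0,0,-0.01,0],[0,0,-0.02,0],[0,0,-0.025,0],[0,0,-0.015,0],[0,0,0,0],[0,0,0,0]]'
python3 -c "
from h import *
go(.6152,.1024,.096,(.996,.0887))"
```

```text
clock: 2.92
tool_pos: [0.4422, -0.3119, 0.0256]
orientation: [-2.121, -2.312, 0.001]
wrist_force: [0.9, 0.9, 0.5]
finger_gap: 0.0916
grasp_force: 0.0
clock: 3.5
tool_pos: [0.4442, -0.3114, 0.027]
orientation: [2.121, 2.317, -0.001]
wrist_force: [-1.4, -0.1, 4.6]
finger_gap: 0.0519
grasp_force: 20.0
clock: 4.0
tool_pos: [0.4449, -0.3117, 0.0977]
orientation: [2.12, 2.316, -0.0]
wrist_force: [0.2, -0.2, -1.0]
finger_gap: 0.0517
grasp_force: 20.0
t 4.00 tcp [ 0.4449 -0.3117  0.0977] tool delta [0.3975 0.2061 0.0013]
yaw deg -0.04
delta after yaw [0.3974 0.2064 0.0013]
```

```bash
python3 -m crank '[[0.015,0.008,0,0],[0.025,0.013,0,0],[0.03,0.0155,0,0],[0.03,0.0155,0,0],[0.03,0.0155,0,0],[0.03,0.0155,0,0],[0.03,0.0155,0,0],[0.03,0.0155,0,0]]'; python3 -m crank '[[0.03,0.0155,0,0],[0.03,0.0155,0,0],[0.03,0.0155,0,0],[0.03,0.0155,0,0],[0.03,0.0155,0,0],[0.0174,0.0095,0,0],[0.01,0.006,0,0],[0,0,0,0]]'
python3 -m crank '[[0,0,0,0],[0,0,0,0],[0,0,0,0]]'
python3 -c "
from h import *
go(.6152,.1024,.051,(.996,.0887))
look('w2',pts=[((.6152,.1024,.022),.026),((.6221,.0228,.022),.026),((.4807,.1057,.056),.022),((.4807,.1057,0),.020)])"
```

```text
clock: 4.67
tool_pos: [0.5377, -0.0805, 0.0953]
orientation: [-2.12, -2.316, 0.002]
wrist_force: [1.3, 0.4, -0.6]
finger_gap: 0.0517
grasp_force: 20.0
clock: 5.33
tool_pos: [0.6151, 0.1064, 0.0957]
orientation: [-2.115, -2.32, -0.001]
wrist_force: [-0.3, 0.6, -1.6]
finger_gap: 0.0515
grasp_force: 20.0
clock: 5.58
tool_pos: [0.6151, 0.0999, 0.0961]
orientation: [2.124, 2.314, -0.003]
wrist_force: [0.7, -0.8, -0.0]
finger_gap: 0.0514
grasp_force: 20.0
t 5.58 tcp [0.6151 0.0999 0.0961] tool delta [0.0025 0.0004 0.0451]
yaw deg -0.19
delta after yaw [0.0025 0.0004 0.0451]
```

View pics/w2.png

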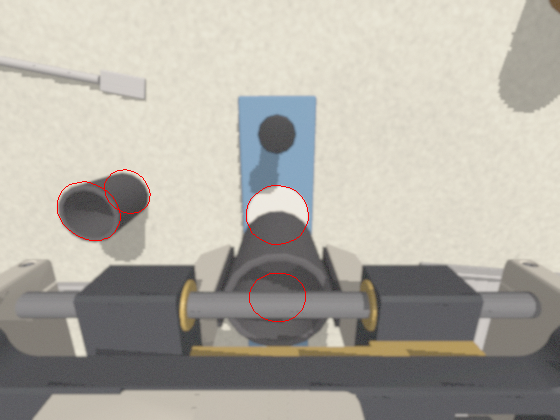

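Disc 1 lies right under the projected circle (277,215) beyond the held cup, and b's circle is also within ~2 px. Lower a.

```bash
python3 -m crank '[[0.001,0,0.012,0],[0.001,0,0.015,0],[0,0,0.01,0],[0,0,0.006,0],[0,0,0.003,0],[0,0,0,0],[0,0,0,0],[0,0,0,0]]';python3 -m crank '[[0,0,0,0],[0,0,0,0],[0,0,0.001,0],[0,0,0,0]]'
```

```text
clock: 6.3
tool_pos: [0.6155, 0.1051, 0.0506]
orientation: [2.121, 2.317, 0.001]
wrist_force: [-1.0, 0.8, -0.7]
finger_gap: 0.0516
grasp_force: 20.0
clock: 6.63
tool_pos: [0.6154, 0.1048, 0.0497]
orientation: [2.121, 2.317, 0.0]
wrist_force: [-0.3, 1.0, -2.1]
finger_gap: 0.0514
grasp_force: 20.0
```

```bash
python3 -m crank '[[-0.0024,0,0,0],[0,0,0,0],[0,0,0.001,0],[0,0,0,0],[0,0,0,0]]';python3 -m crank '[[0,0,0.001,0],[0,0,0,0],[0,0,0,0]]'
```

```text
clock: 7.05
tool_pos: [0.6158, 0.1022, 0.0491]
orientation: [2.121, 2.317, 0.0]
wrist_force: [-1.3, -1.6, 2.9]
finger_gap: 0.0518
grasp_force: 20.0
clock: 7.3
tool_pos: [0.6158, 0.1022, 0.049]
orientation: [2.121, 2.316, -0.001]
wrist_force: [-4.4, -2.5, 10.2]
finger_gap: 0.0518
grasp_force: 20.0
```

Contact (10 N). Release, rise, and head for b.

```bash
python3 -m crank '[[0,0,-0.001,0],[0,0,0,0],[0,0,0,0],[0,0,0,0],[0,0,0,0]]' 0; python3 -m crank '[[0,0,-0.015,0],[0,0,-0.03,0],[0,0,-0.03,0],[0,0,-0.015,0],[0,0,0,0],[0,0,0,0]]'
python3 -c "
from h import *
go(.4807,.1057,.12,(.996,.0887))"
```

```text
clock: 7.72
tool_pos: [0.6155, 0.1025, 0.0484]
orientation: [-2.121, -2.317, 0.0]
wrist_force: [-0.7, -0.6, -0.5]
finger_gap: 0.08
grasp_force: 0.0
clock: 8.22
tool_pos: [0.6164, 0.1025, 0.1403]
orientation: [2.12, 2.316, 0.003]
wrist_force: [0.1, -0.3, 0.0]
finger_gap: 0.0916
grasp_force: 0.0
t 8.22 tcp [0.6164 0.1025 0.1403] tool delta [ 0.0151 -0.1349  0.0199]
yaw deg -0.04
delta after yaw [ 0.0152 -0.1349  0.0199]
```

```bash
python3 -m crank '[[0.003,-0.02,0,0],[0.004,-0.035,0.005,0],[0.004,-0.035,0.005,0],[0.004,-0.03,0.005,0],[0.0002,-0.0149,0.005,0],[0,0,0,0],[0,0,0,0],[0,0,0,0]]'; python3 -m crank '[[0,0,0,0],[0,0,0,0],[0,0,0,0]]'
python3 -c "
from h import *
go(.4807,.1057,.023,(.996,.0887))
look('w3',s=1,pts=[((.4807,.1057,.056),.022),((.4807,.1057,0),.020),((.6158,.1024,.09),.026)])"
```

```text
clock: 8.88
tool_pos: [0.4808, 0.1055, 0.1186]
orientation: [2.122, 2.316, 0.001]
wrist_force: [0.4, -0.0, 0.4]
finger_gap: 0.0918
grasp_force: 0.0
clock: 9.13
tool_pos: [0.4807, 0.1059, 0.1188]
orientation: [-2.122, -2.317, -0.001]
wrist_force: [-0.4, -0.2, -0.0]
finger_gap: 0.0917
grasp_force: 0.0
t 9.13 tcp [0.4807 0.1059 0.1188] tool delta [-0.0003 -0.      0.0958]
yaw deg -0.06
delta after yaw [-0.0003 -0.      0.0958]
```

View pics/w3.png

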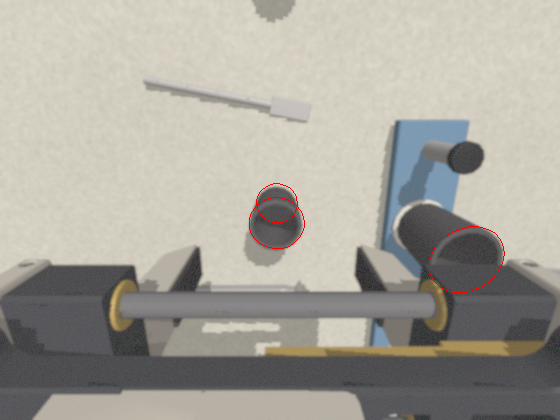

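a stands on disc 1 at (410,225), with its rim on the projected circle. b is centred under the gripper at (277,222). Descend and grip b.

```bash
python3 -m crank '[[0,0,0.015,0],[0,0,0.028,0],[0,0,0.028,0],[0,0,0.018,0],[0,0,0.007,0],[0,0,0,0],[0,0,0,0]]'; python3 -m crank '[[0,0,0,0],[0,0,0,0],[0,0,0,0],[0,0,0,0],[0,0,0,0],[0,0,0,0],[0,0,0,0],[0,0,0,0]]' 1 20; python3 -c "
from h import *
go(.6221,.0228,.086)"; python3 -m crank '[[0,0,-0.01,0],[0,0,-0.02,0],[0,0,-0.025,0],[0,0,-0.015,0],[0,0,0,0],[0,0,0,0]]'
python3 -c "
from h import *
go(.6221,.0228,.09,(.996,.0887))"
```

```text
clock: 9.77
tool_pos: [0.4802, 0.1062, 0.0231]
orientation: [-2.121, -2.317, -0.001]
wrist_force: [-0.4, 0.2, 0.2]
finger_gap: 0.0917
grasp_force: 0.0
clock: 10.43
tool_pos: [0.4798, 0.1057, 0.0228]
orientation: [2.121, 2.317, -0.0]
wrist_force: [-0.8, -0.5, 0.3]
finger_gap: 0.0433
grasp_force: 4.9
t 10.43 tcp [0.4798 0.1057 0.0228] tool delta [-0.0951  0.1344 -0.0632]
clock: 10.93
tool_pos: [0.4806, 0.1056, 0.0937]
orientation: [2.12, 2.316, 0.002]
wrist_force: [0.0, 0.1, -0.9]
finger_gap: 0.043
grasp_force: 20.0
t 10.93 tcp [0.4806 0.1056 0.0937] tool delta [-0.0949  0.1336  0.004 ]
yaw deg -0.05
delta after yaw [-0.095   0.1335  0.004 ]
```

```bash
python3 -m crank '[[-0.015,0,0,0],[-0.03,0,0,0],[-0.03,0.006,0,0],[-0.015,0.02,0,0],[-0.005,0.035,0,0],[0,0.035,0,0],[0,0.025,0,0],[0,0.0125,0,0]]'; python3 -m crank '[[0,0,0.004,0],[0,0,0.01,0],[0,0,0.015,0],[0,0,0.01,0],[0,0,0.003,0],[0,0,0,0],[0,0,0,0],[0,0,0,0]]';python3 -c "
from h import *
go(.6221,.0228,.045,(.996,.0887))"
```

```text
clock: 11.6
tool_pos: [0.6237, 0.0226, 0.0913]
orientation: [-2.123, -2.315, -0.001]
wrist_force: [-0.3, 0.2, -0.4]
finger_gap: 0.0427
grasp_force: 20.0
clock: 12.27
tool_pos: [0.6215, 0.0229, 0.0512]
orientation: [2.121, 2.317, 0.001]
wrist_force: [-0.3, 0.4, 0.2]
finger_gap: 0.0425
grasp_force: 20.0
t 12.27 tcp [0.6215 0.0229 0.0512] tool delta [-0.0002  0.0006  0.0062]
yaw deg -0.03
delta after yaw [-0.0002  0.0006  0.0062]
```

```bash
python3 -m crank '[[0,0,0.003,0],[0,0,0.002,0],[0,0,0,0],[0,0,0,0]]'; python3 -m crank '[[0,0,0.001,0],[0,0,0,0],[0,0,0,0]]'; python3 -m crank '[[0,0,0.001,0],[0,0,0,0],[0,0,0,0]]'
```

```text
clock: 12.6
tool_pos: [0.6212, 0.0228, 0.0458]
orientation: [2.121, 2.317, -0.0]
wrist_force: [0.7, -0.4, -0.6]
finger_gap: 0.0427
grasp_force: 20.0
clock: 12.85
tool_pos: [0.6214, 0.0229, 0.0448]
orientation: [2.121, 2.317, 0.0]
wrist_force: [0.2, -0.3, -1.0]
finger_gap: 0.0427
grasp_force: 20.0
clock: 13.1
tool_pos: [0.6214, 0.0229, 0.0447]
orientation: [2.121, 2.317, -0.0]
wrist_force: [-1.9, -1.2, 7.2]
finger_gap: 0.0423
grasp_force: 20.0
```

```bash
python3 -m crank '[[0,0,-0.001,0],[0,0,0,0],[0,0,0,0],[0,0,0,0],[0,0,0,0]]' 0; python3 -m crank '[[0,0,-0.015,0],[0,0,-0.03,0],[0,0,-0.03,0],[0,0,-0.015,0],[0,0,0,0],[0,0,0,0]]'
python3 -c "
from h import *
go(.4679,.3153,.11,(.996,.0887))"
```

```text
clock: 13.52
tool_pos: [0.6212, 0.0228, 0.0446]
orientation: [-2.121, -2.317, 0.0]
wrist_force: [-0.1, -0.7, 0.3]
finger_gap: 0.0711
grasp_force: 0.0
clock: 14.02
tool_pos: [0.6221, 0.0228, 0.1363]
orientation: [2.12, 2.315, 0.002]
wrist_force: [0.4, 0.0, -0.3]
finger_gap: 0.0916
grasp_force: 0.0
t 14.02 tcp [0.6221 0.0228 0.1363] tool delta [ 0.305  -0.1279  0.0257]
yaw deg -0.04
delta after yaw [ 0.3051 -0.1277  0.0257]
```

```bash
python3 -m crank '[[0.015,-0.006,0,0],[0.03,-0.0125,0,0],[0.035,-0.015,0,0],[0.035,-0.015,0,0],[0.035,-0.015,0,0],[0.035,-0.015,0,0],[0.035,-0.015,0,0],[0.035,-0.0142,0,0]]'; python3 -m crank '[[0.03,-0.012,0.01,0],[0.015,-0.006,0.01,0],[0.005,-0.002,0.0057,0],[0,0,0,0],[0,0,0,0],[0,0,0,0],[0,0,0,0],[0,0,0,0]]'
python3 -c "
from h import *
go(.4679,.3153,.012,(.996,.0887))
look('w4',s=1,pts=[((.4679,.3153,.044),.018),((.4679,.3153,0),.0165)])"
```

```text
clock: 14.68
tool_pos: [0.4894, 0.2679, 0.1335]
orientation: [-2.121, -2.316, 0.004]
wrist_force: [0.7, 0.3, 0.4]
finger_gap: 0.0917
grasp_force: 0.0
clock: 15.35
tool_pos: [0.4684, 0.314, 0.1093]
orientation: [2.124, 2.314, 0.0]
wrist_force: [0.9, 0.8, -0.5]
finger_gap: 0.0918
grasp_force: 0.0
t 15.35 tcp [0.4684 0.314  0.1093] tool delta [ 0.0014 -0.0005  0.0973]
yaw deg -0.19
delta after yaw [ 0.0014 -0.0005  0.0973]
```

View pics/w4.png

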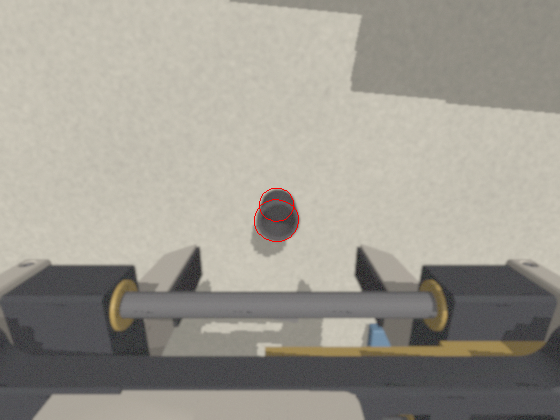

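c at (276,220) fits its projected circles. Descend and grip.

```bash
python3 -m crank '[[0,0,0.015,0],[0,0,0.028,0],[0,0,0.028,0],[0,0,0.018,0],[0,0,0.008,0],[0,0,0,0],[0,0,0,0]]'; python3 -m crank '[[0,0,0,0],[0,0,0,0],[0,0,0,0],[0,0,0,0],[0,0,0,0],[0,0,0,0],[0,0,0,0],[0,0,0,0]]' 1 20; python3 -m crank '[[0,0,0,0],[0,0,0,0]]'; python3 -m crank '[[0,0,-0.01,0],[0,0,-0.025,0],[0,0,-0.03,0],[0,0,-0.035,0],[0,0,-0.02,0],[0,0,0,0],[0,0,0,0],[0,0,0,0]]'
python3 -c "
from h import *
go(.629,-.0569,.132,(.996,.0887))"
```

```text
clock: 15.98
tool_pos: [0.4671, 0.3156, 0.012]
orientation: [-2.121, -2.317, 0.0]
wrist_force: [0.2, 0.1, -0.3]
finger_gap: 0.0918
grasp_force: 0.0
clock: 16.65
tool_pos: [0.4672, 0.3154, 0.0121]
orientation: [2.121, 2.317, 0.0]
wrist_force: [0.4, -0.1, 0.3]
finger_gap: 0.0429
grasp_force: 0.0
clock: 16.82
tool_pos: [0.4672, 0.3154, 0.012]
orientation: [2.121, 2.317, 0.0]
wrist_force: [-0.1, -1.2, -0.0]
finger_gap: 0.0356
grasp_force: 20.0
clock: 17.48
tool_pos: [0.4668, 0.3147, 0.1317]
orientation: [2.121, 2.317, -0.001]
wrist_force: [-0.5, -0.5, -0.6]
finger_gap: 0.0354
grasp_force: 20.0
t 17.48 tcp [0.4668 0.3147 0.1317] tool delta [-0.3844  0.1288  0.    ]
yaw deg -0.04
delta after yaw [-0.3845  0.1286  0.    ]
```

```bash
python3 -m crank '[[-0.015,0.005,0,0],[-0.03,0.01,0,0],[-0.035,0.0115,0,0],[-0.035,0.0115,0,0],[-0.035,0.0115,0,0],[-0.035,0.0115,0,0],[-0.035,0.0115,0,0],[-0.035,0.0115,0,0]]'; python3 -m crank '[[-0.035,0.0115,0,0],[-0.035,0.0115,0,0],[-0.035,0.0115,0,0],[-0.018,0.007,0,0],[-0.0065,0.003,0,0],[0,0,0,0],[0,0,0,0]]';python3 -m crank '[[0,0,0.015,0],[0,0,0.025,0],[0,0,0.025,0],[0,0,0.015,0],[0,0,0.01,0],[0,0,0,0],[0,0,0,0],[0,0,0,0]]';python3 -c "
from h import *
go(.629,-.0569,.034,(.996,.0887))"
```

```text
clock: 18.15
tool_pos: [0.5725, 0.0667, 0.1304]
orientation: [-2.12, -2.316, 0.003]
wrist_force: [0.2, 0.1, -1.0]
finger_gap: 0.0356
grasp_force: 20.0
clock: 18.73
tool_pos: [0.6278, -0.0547, 0.1308]
orientation: [-2.118, -2.316, 0.001]
wrist_force: [0.2, 0.3, -0.3]
finger_gap: 0.0357
grasp_force: 20.0
clock: 19.4
tool_pos: [0.63, -0.0556, 0.0432]
orientation: [2.12, 2.317, 0.002]
wrist_force: [0.1, -0.3, -0.1]
finger_gap: 0.0353
grasp_force: 20.0
t 19.40 tcp [ 0.63   -0.0556  0.0432] tool delta [-0.0012 -0.0011  0.0092]
yaw deg 0.0
delta after yaw [-0.0012 -0.0011  0.0092]
```

```bash
python3 -m crank '[[-0.001,-0.001,0.004,0],[0,0,0.003,0],[0,0,0,0],[0,0,0,0]]'; python3 -m crank '[[0,0,0.001,0],[0,0,0.001,0],[0,0,0,0],[0,0,0,0]]'; python3 -m crank '[[0,0,0.001,0],[0,0,0,0],[0,0,0,0]]'
```

```text
clock: 19.73
tool_pos: [0.6281, -0.0576, 0.0352]
orientation: [2.121, 2.317, -0.0]
wrist_force: [-0.1, 0.2, 0.3]
finger_gap: 0.0356
grasp_force: 20.0
clock: 20.07
tool_pos: [0.6286, -0.0574, 0.0339]
orientation: [2.121, 2.317, 0.0]
wrist_force: [-1.7, -0.6, 3.8]
finger_gap: 0.0354
grasp_force: 20.0
clock: 20.32
tool_pos: [0.6288, -0.0574, 0.0336]
orientation: [2.12, 2.316, 0.0]
wrist_force: [-3.5, 0.3, 11.0]
finger_gap: 0.0357
grasp_force: 20.0
```

```bash
python3 -m crank '[[0,0,-0.001,0],[0,0,0,0],[0,0,0,0],[0,0,0,0],[0,0,0,0],[0,0,0,0]]' 0; python3 -m crank '[[0,0,-0.015,0],[0,0,-0.03,0],[0,0,-0.025,0],[0,0,-0.01,0],[0,0,0,0],[0,0,0,0]]'
python3 -c "
from h import *
go(.4451,-.1,.11,(.996,.0887))"
```

```text
clock: 20.82
tool_pos: [0.628, -0.0574, 0.0328]
orientation: [-2.121, -2.317, 0.0]
wrist_force: [0.2, -0.6, 0.6]
finger_gap: 0.0708
grasp_force: 0.0
clock: 21.32
tool_pos: [0.6284, -0.0576, 0.1136]
orientation: [2.121, 2.316, 0.001]
wrist_force: [0.1, -0.9, 0.0]
finger_gap: 0.0918
grasp_force: 0.0
t 21.32 tcp [ 0.6284 -0.0576  0.1136] tool delta [-0.0261 -0.1863  0.0034]
yaw deg -0.04
delta after yaw [-0.0259 -0.1863  0.0034]
```

```bash
python3 -m crank '[[-0.003,-0.018,0,0],[-0.005,-0.035,0,0],[-0.005,-0.035,0,0],[-0.005,-0.035,0,0],[-0.005,-0.035,0,0],[-0.0029,-0.02,0.003,0],[0,-0.0083,0,0],[0,0,0,0]]'; python3 -m crank '[[0,0,0,0],[0,0,0,0],[0,0,0,0],[0,0,0,0],[0,0,0,0]]'
python3 -c "
from h import *
go(.4451,-.1,.0035,(.996,.0887))
look('w5',s=1,pts=[((.4451,-.1,.032),.014),((.4451,-.1,0),.013)])"
```

```text
clock: 21.98
tool_pos: [0.4417, -0.1003, 0.1088]
orientation: [-2.121, -2.314, 0.004]
wrist_force: [0.0, 0.1, 0.1]
finger_gap: 0.0919
grasp_force: 0.0
clock: 22.4
tool_pos: [0.4457, -0.099, 0.11]
orientation: [-2.12, -2.318, -0.001]
wrist_force: [-0.5, 0.1, -0.5]
finger_gap: 0.092
grasp_force: 0.0
t 22.40 tcp [ 0.4457 -0.099   0.11  ] tool delta [-0.001  -0.0007  0.1065]
yaw deg 0.02
delta after yaw [-0.001  -0.0007  0.1065]
```

View pics/w5.png

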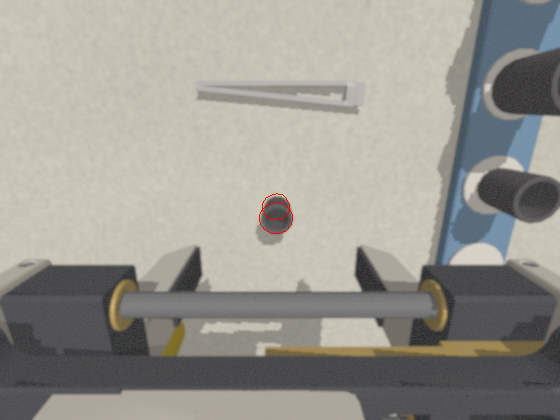

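d at (276,216) fits, and b and c stand on their discs at (500,85) and (490,190). Descend and grip d.

```bash
python3 -m crank '[[-0.001,0,0.015,0],[0,0,0.028,0],[0,0,0.028,0],[0,0,0.02,0],[0,0,0.01,0],[0,0,0.004,0],[0,0,0.001,0],[0,0,0,0]]'; python3 -m crank '[[0,0,0,0],[0,0,0,0],[0,0,0,0],[0,0,0,0],[0,0,0,0],[0,0,0,0],[0,0,0,0],[0,0,0,0]]' 1 15; python3 -m crank '[[0,0,0,0],[0,0,0,0],[0,0,0,0],[0,0,0,0]]'; python3 -m crank '[[0,0,-0.01,0],[0,0,-0.025,0],[0,0,-0.025,0],[0,0,-0.01,0],[0,0,0,0],[0,0,0,0]]'
python3 -c "
from h import *
go(.6365,-.1369,.074,(.996,.0887))"
```

```text
clock: 23.12
tool_pos: [0.4457, -0.1004, 0.0046]
orientation: [2.12, 2.317, 0.001]
wrist_force: [1.2, 0.1, -0.3]
finger_gap: 0.0922
grasp_force: 0.0
clock: 23.78
tool_pos: [0.4449, -0.1006, 0.004]
orientation: [2.121, 2.317, -0.0]
wrist_force: [-0.1, -0.7, 0.5]
finger_gap: 0.043
grasp_force: 0.0
clock: 24.12
tool_pos: [0.4449, -0.1005, 0.004]
orientation: [-2.121, -2.317, 0.0]
wrist_force: [-0.7, 1.0, -1.5]
finger_gap: 0.0273
grasp_force: 15.0
clock: 24.62
tool_pos: [0.4452, -0.1012, 0.0744]
orientation: [2.121, 2.315, 0.0]
wrist_force: [-0.4, -0.4, -0.9]
finger_gap: 0.0271
grasp_force: 15.0
t 24.62 tcp [ 0.4452 -0.1012  0.0744] tool delta [-0.0523  0.1874  0.0007]
yaw deg -0.07
delta after yaw [-0.0526  0.1874  0.0007]
```

```bash
python3 -m crank '[[-0.015,0.015,0,0],[-0.02,0.03,0,0],[-0.0126,0.035,0,0],[-0.005,0.035,0,0],[0,0.035,0,0],[0,0.025,0,0],[0,0.0124,0,0],[0,0,0,0]]'; python3 -m crank '[[0,0,0.005,0],[0,0,0.015,0],[0,0,0.015,0],[0,0,0.006,0],[0,0,0.002,0],[0,0,0,0],[0,0,0,0],[0,0,0,0]]';python3 -c "
from h import *
go(.6365,-.1369,.026,(.996,.0887))"
```

```text
clock: 25.28
tool_pos: [0.6382, -0.1349, 0.072]
orientation: [-2.119, -2.318, -0.002]
wrist_force: [-0.1, 0.7, -0.9]
finger_gap: 0.0273
grasp_force: 15.0
clock: 25.95
tool_pos: [0.6367, -0.1365, 0.0317]
orientation: [2.121, 2.317, 0.001]
wrist_force: [-0.6, -0.3, 0.1]
finger_gap: 0.0275
grasp_force: 15.0
t 25.95 tcp [ 0.6367 -0.1365  0.0317] tool delta [-0.0004 -0.0003  0.0057]
yaw deg -0.03
delta after yaw [-0.0004 -0.0003  0.0057]
```

```bash
python3 -m crank '[[0,0,0.003,0],[0,0,0.001,0],[0,0,0,0],[0,0,0,0]]'; python3 -m crank '[[0,0,0.001,0],[0,0,0,0],[0,0,0,0]]'; python3 -m crank '[[0,0,0.001,0],[0,0,0,0],[0,0,0,0]]'
```

```text
clock: 26.28
tool_pos: [0.6363, -0.1365, 0.0271]
orientation: [2.121, 2.317, 0.0]
wrist_force: [0.5, -0.4, -0.7]
finger_gap: 0.0274
grasp_force: 15.0
clock: 26.53
tool_pos: [0.6364, -0.1364, 0.0261]
orientation: [2.121, 2.317, 0.0]
wrist_force: [1.1, -0.3, -0.5]
finger_gap: 0.0274
grasp_force: 15.0
clock: 26.78
tool_pos: [0.6364, -0.1365, 0.026]
orientation: [2.121, 2.317, -0.0]
wrist_force: [-3.6, -0.2, 5.9]
finger_gap: 0.0272
grasp_force: 15.0
```

Release, rise, and move clear so the top camera sees the row.

```bash
python3 -m crank '[[0,0,-0.001,0],[0,0,0,0],[0,0,0,0],[0,0,0,0],[0,0,0,0],[0,0,0,0]]' 0; python3 -m crank '[[0,0,-0.015,0],[0,0,-0.03,0],[0,0,-0.035,0],[0,0,-0.035,0],[0,0,-0.03,0],[-0.03,-0.02,0,0],[-0.03,-0.02,0,0],[-0.03,-0.02,0,0]]';python3 -m crank '[[-0.03,-0.02,0,0],[-0.03,-0.02,0,0],[-0.03,-0.02,0,0],[-0.03,-0.02,0,0],[-0.03,-0.02,0,0],[-0.03,-0.02,0,0],[-0.03,-0.02,0,0],[0,0,0,0]]'; python3 -m crank '[[0,0,0,0],[0,0,0,0],[0,0,0,0]]'
python3 - <<'E'
from h import *
S=[(.6152,.1024),(.6221,.0228),(.629,-.0569),(.6365,-.1369)]; r=[(.068,.026,.024),(.056,.022,.02),(.044,.018,.0165),(.032,.014,.013)]
ims=[]
for n,(x0,y0,x1,y1) in{"top":(190,130,390,200),"side":(170,60,370,280)}.items():
    c=cams.capture(n);f=210/np.tan(np.radians(c["fovy"]/2));s=4 if n=="top" else 2.5
    im=np.clip(255*(c["img"][y0:y1,x0:x1]/255.)**.6,0,255).astype(np.uint8);im=cv2.resize(im,None,fx=s,fy=s,interpolation=cv2.INTER_CUBIC)
    for (x,y),(h,R,b) in zip(S,r):
        for z,q in((.022,.026),(.022+h,R)):
            k=np.array([c["R"]@[x+q*np.cos(a),y+q*np.sin(a),z]+c["t"] for a in np.linspace(0,6.28,40)])
            uv=np.c_[(f*k[:,0]/k[:,2]+c["cx"]+.4-x0)*s,(f*k[:,1]/k[:,2]+c["cy"]+.4-y0)*s];cv2.polylines(im,[uv.round().astype(int)],True,(0,0,255),1)
    ims.append(im)
ims[1]=cv2.copyMakeBorder(ims[1],0,0,0,800-ims[1].shape[1],0)[:320 if 0 else 550]
cv2.imwrite("pics/f1.png",ims[0]);cv2.imwrite("pics/f2.png",ims[1])
E
```

```text
clock: 27.28
tool_pos: [0.6361, -0.1364, 0.0258]
orientation: [-2.121, -2.317, 0.0]
wrist_force: [-0.3, 0.3, -1.3]
finger_gap: 0.0627
grasp_force: 0.0
clock: 27.95
tool_pos: [0.5847, -0.2316, 0.1734]
orientation: [2.116, 2.318, 0.001]
wrist_force: [-0.5, -0.6, -0.5]
finger_gap: 0.0916
grasp_force: 0.0
clock: 28.62
tool_pos: [0.4568, -0.4628, 0.1714]
orientation: [2.134, 2.304, -0.01]
wrist_force: [-1.4, -1.0, -0.5]
finger_gap: 0.0921
grasp_force: 0.0
clock: 28.87
tool_pos: [0.4648, -0.4512, 0.1719]
orientation: [2.118, 2.32, 0.002]
wrist_force: [0.6, 0.7, 0.2]
finger_gap: 0.092
grasp_force: 0.0
```

View pics/f1.png

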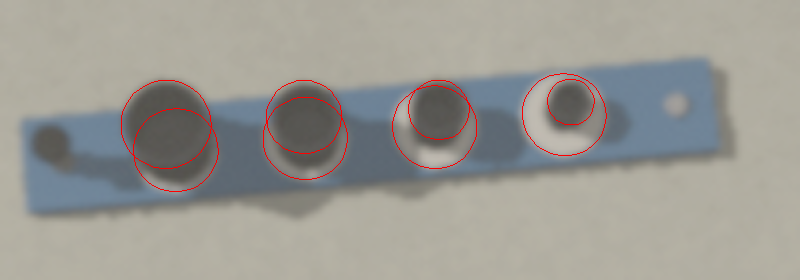

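View pics/f2.png

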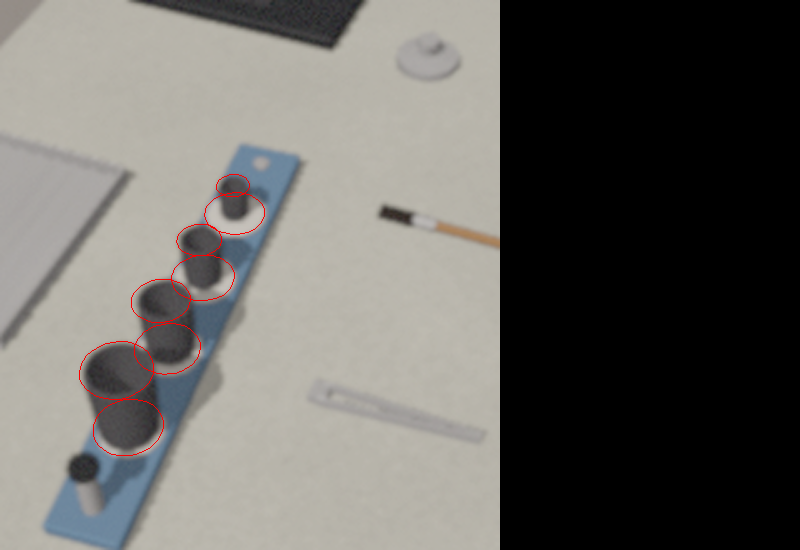

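Both views show all four crucibles upright and centred on their discs, with a next to the post at top-crop (165,125), then b (304,118), c (438,110) and d (571,103). The gripper is clear of everything.

```bash
python3 -c "
from station import finish_job
print(finish_job())"
```

```text
the job is handed in; nothing more can be done
None
```

The four crucibles stand upright and centred on the white discs, tallest next to the stop post and getting shorter away from it; I handed the job in at about 29 s of the 112 s allowed.

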